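Open the push-and-turn safety jar

ROBOT

A 6-joint arm with a two-finger parallel gripper is mounted at the origin on the work surface. World frame = base frame: x ahead of the robot, y to its left, z up, the work surface at z = 0. Lengths are in m, angles in rad, forces in N, time in s.
With the tool pointing down it reaches from about 0.375 to 0.9 m from the base axis. Payload 3.1 kg.
Tool frame: the origin (TCP) lies where the fingers leave the gripper's body, on its centre line; the fingertips stand manip.tip_reach ahead of it and the grasp point (between the pads) lies 54 mm ahead of it (manip.tip_reach is the distance from the TCP to the fingertips, in m); z points along the fingers, y is the direction in which the jaws open and shut (so a half turn about z gives the same grasp; the last joint's range is limited). The gripper opens to 85 mm and grips with 20 to 120 N. Pads are 22 mm wide; open, the fingers measure 114 mm over their backs; the gripper's body (76 mm by 85 mm) begins 54 mm behind the grasp point. The pads swing forward as they close: fully open they stand 13 mm farther back than shut.
Start: joints at [1.125, 0.527, 1.433, -0, 1.181, -0.178], TCP at [0.165, 0.603, 0.304] pointing down, gripper open.
Joint ranges: [-3.08, 3.08], [-0.75, 2.2], [0.22, 2.44], [-1.43, 4.57], [0, 2.65], [-2.85, 2.85]. Speed limits (rad/s): [2.79, 2.79, 3.14, 3.14, 3.14, 3.14].

INTERFACE

Orientations are given as a unit quaternion [x, y, z, w].
In Python, from station import manip, cams, order gives the robot as it stands. The module is installed in compiled form; this text tells all that it offers.
- The arm moves only by the tool drive_tool, never from a script. Its arguments are lists of equal length, an entry for each row: "linear": the shift along the tool's x, y, z in mm, a list of three; "rot": the turn, a rotation vector about the tool's x, y, z in degrees, a list of three; "hand": the finger opening in mm, from 0 to 85.4. A call has 1 to 20 rows; each row shifts and turns the pose as measured when the row begins, along the tool's axes as they then stand; what a row does not reach is not made up. A row lasts 1/12 s, in which the tool goes at most 41.7 mm and 7.16 degrees, less where a joint would pass 70% of its speed; a pose out of reach is approached as far as the arm can. A call with a gripper value outside its range is refused whole. The fingers move at their own pace and stop on an object; "force" is the grip in N (left out, the last holds). Time passes only in rows, so rows that do not move let the fingers close. It gives the time, the measured TCP pose, the force and the opening at its end, in the units of the state.
- manip.sense(): the state, without advancing time (a new reading comes with each control period).
- cams.snapshot(name): name is "side" or "top" or "wrist"; returns the picture (420x560x3 uint8, red, green, blue); there is no depth.
- cams.camera_model(name): a dict with "vfov" (degrees; the focal length in pixels is half the picture's height over the tangent of half this angle, whatever the lens; pixels are square), "cx", "cy" (the principal point, pixels), "rvec" (rotation vector, rad) and "tvec" (3), from world to camera coordinates, as OpenCV has them. Camera axes: x right, y down, z forward; pixel columns grow to the right and rows downward; lengths in m; the calibration is good to about 2 mm. The wrist camera is an equidistant fisheye: a pixel r from the principal point sees the ray r / f radians off the axis. A picture is of the moment at which its call begins: read the wrist's pose just before it. camera_model takes no time and is no camera call; for the wrist camera it gives the pose at the moment of the call.
- order.sign_off(): hands the job in, once; it reports no verdict.
Trained networks look in the newest picture that a camera, given by its name, has taken for a name from the list of things; names that differ only in an ending like _2 or _b are one class to them, and where a whole thing is asked for, a point or a joint stands for the part that bears it (a point fixed in the world has none). Each returns a list of dicts, best first, with "score" (0 to 1); they miss things now and then, are a little off and sometimes report something else, mostly with a low value. They report only what shows in the picture. A call takes as long as a camera call. They do not tell look-alikes from the thing itself.
- cams.regions_of(label, camera): "pixels" (420x560 bool, what is visible of it) and "rect" ([left, top, right, bottom] in pixels, round what is visible of it).
- cams.spot_point(label, camera): "at" ([column, row] in pixels: a listed point, or the origin of a listed thing).
The state is a dict: "t": time; "q": joint angles; "qd": joint speeds; "tau": joint torques, N m; "tcp_pos": TCP position; "tool_rot": TCP orientation; "force": force on the tool from outside, world axes, zero at the start; "ft_torque": the same for the moment, N m; "finger_gap": opening from 0.0 (shut) to 1.0 (fully open).
Only numpy, scipy, OpenCV 4.12 (cv2) and the standard library are available. Lean on these libraries where they do the work, as an engineer would, in place of code of your own. Each camera call takes 0.05 s, during which the arm holds its last target. There are 200 camera calls.

TASK

Stand the square white jar in the square metal holder, lifting it by its body and never by its cap, and let go of it. Then open its safety cap, pressing it firmly down while turning it anticlockwise about a quarter turn, lift the cap off and set it down (do not drop it) right way up in the shallow square tray. Leave the jar standing in the holder and the other things on the bench undisturbed.

Things in the scene. Friction and masses are not known exactly. Their poses are not given: they have to be found in the camera images.
- jar: White plastic jar standing upright, 0.3 to 0.5 kg, 122 mm tall with its cap on. Origin: centre of its underside, z up. Square body 66 x 66 mm (x, y), flat shoulder at z = 70 mm; on the +y and -y sides its faces go on up to z = 89 mm as guard walls (5 mm thick, 50 mm long in x) beside the cap. The neck (17 mm radius, up to z = 88 mm) has two hooked ledges that hold the cap's lugs.
- jar_grip (a point): Point on the jar's axis, z = 78 mm above its underside, axes as the jar's: midway between the two guard walls, whose outer faces are 66 mm apart along y. A good place to grip the jar over these two faces.
- collar (a joint): Grey sprung ring around the jar's neck that the cap's rim rests on (50 mm in diameter, top 79 mm above the jar's underside). Value: how far it is pressed down, 0 to 0.008 m. It yields from about 7 N, bottoms at about 13 N, and springs back when let go.
- cap: White round safety cap, 0.08 kg, 50 mm in diameter, on the jar. Origin: centre of its lower rim, z up; at the start 79 mm above the jar's underside, its x within 0.15 rad of the jar's x. Flat top face at z = 21 mm. An upright grip rib crosses the top face: 46 mm long along x, 12 mm thick (y), z = 21 to 43 mm. Fingertips can stand on the top face on both sides of the rib and press.
- cap_top (a point): Centre of the cap's top face, foot of the rib, axes as the cap's. Locked, the cap neither lifts nor turns more than 0.15 rad. Pressed 5 to 8 mm down and kept down, it turns anticlockwise seen from above (never clockwise): free from about 1.05 rad, blocked beyond about 2.2 rad; 1.2 to 1.45 rad is a good turn. Then, let up, it lifts straight off.
- holder: Fixed bare steel holder that keeps the jar from turning: base plate 110 x 110 mm, 6 mm thick, with four walls around a square pocket of 72 x 72 mm (sides along its x and y), walls 9 mm thick, top at z = 28 mm. Origin: centre of its underside, on the bench; z up. The jar may stand in it in any of its four quarter turns.
- holder_floor (a point): Centre of the floor of the holder's pocket, 6 mm above the bench, where the jar's underside belongs; axes as the holder's.
- tray: Fixed shallow open grey tray, 140 x 140 mm outside, 14 mm high, walls and floor 5 mm thick. Origin: centre of its underside, on the bench, z up; its inner floor is at z = 5 mm.
- reagent_bottle: Bystander: round amber bottle with black cap, 60 mm in diameter, 110 mm tall, standing at the far side of the bench. Origin: centre of its underside.
- tube_rack: Bystander: orange tube rack, 70 x 140 mm (x, y), about 46 mm high, at the far side. Origin: centre of its underside.
- beaker: Bystander: clear plastic beaker, 70 mm in diameter, 85 mm tall, far left. Origin: centre of its underside.
- pipette: Bystander: grey pipette lying at the right of the bench, 220 mm long along its y, 26 mm high. Origin: on the bench under its handle.
Not all that is in view belongs to the job. What is shaped like the jar but purple or yellow is not meant.

How it is judged:
On the way, in this order (a step that is already met when the one before it is completed fails the run):
1. the jar stands in the holder, let go of, its cap still locked (horizontal distance between jar and holder_floor below 0.007 m and z of jar in the frame of holder_floor below 0.004 m and angle between jar's own z axis and vertical below 0.06 rad and contact force between the fingers and jar below 0.1 N and contact force between the fingers and cap below 0.1 N and angle between the x axis of cap and the x axis of jar, either way round below 0.3 rad and z of cap in the frame of jar below 0.083 m), for 0.2 s.
2. the cap is turned past 0.5 rad while pressed down by more than 4 mm (horizontal distance between jar and holder_floor below 0.007 m and z of jar in the frame of holder_floor below 0.004 m and angle between jar's own z axis and vertical below 0.06 rad and value of joint collar above 0.004 m and angle between the x axis of cap and the x axis of jar, either way round between 0.5 and 0.98 rad and horizontal distance between cap and jar below 0.006 m).
3. the cap, still on the jar in the holder, is turned by more than 1 rad (horizontal distance between jar and holder_floor below 0.007 m and z of jar in the frame of holder_floor below 0.004 m and angle between jar's own z axis and vertical below 0.06 rad and angle between the x axis of cap and the x axis of jar, either way round above 1 rad and z of cap in the frame of jar below 0.083 m and horizontal distance between cap and jar below 0.006 m), for 0.05 s.
At the end, for the whole second after the job is handed in: The jar stands on the holder's floor (within 7 mm of its centre and 4 mm in height, upright within 0.06 rad), and the cap stands flat on the tray's floor, right way up (within 0.1 rad), its centre within 50 mm of the tray's centre along each side; both at rest (horizontal distance between jar and holder_floor below 0.007 m and z of jar in the frame of holder_floor below 0.004 m and angle between jar's own z axis and vertical below 0.06 rad and x of cap in the frame of tray between -0.05 and 0.05 m and y of cap in the frame of tray between -0.05 and 0.05 m and z of cap in the frame of tray below 0.009 m and angle between cap's own z axis and vertical below 0.1 rad and linear speed of each of cap, jar below 0.02 m/s); the robot touches nothing.
It fails at once if the jar is lifted (above 20 mm) while the fingers hold the cap (height (world z) of jar above 0.02 m and contact force between the fingers and cap above 2 N).
It fails at once if the cap or the jar falls or is knocked away (faster than 0.6 m/s while the fingers do not hold it; a fall of about 18 mm) ((contact force between the fingers and cap below 0.01 N and contact force between the fingers and jar below 0.01 N and linear speed of cap above 0.6 m/s) or (contact force between the fingers and cap below 0.01 N and contact force between the fingers and jar below 0.01 N and linear speed of jar above 0.6 m/s)).
It fails at once if the jar is tipped over by more than 0.5 rad (angle between jar's own z axis and vertical above 0.5 rad).
It fails at once if a bystander is moved by more than 25 mm (distance of any of reagent_bottle, tube_rack, beaker, pipette from where it was at the start of the episode above 0.025 m).
It also fails if it takes over 64 s, if anything falls off the work surface, if the arm or the gripper's body presses on something with over 40 N, if the wrist force passes 120 N, or if a joint passes its speed limit or range.

## Working session

There is one attempt and no reset: what is moved stays moved. The work goes in short steps, Python scripts to look and compute and a tool call to move; the robot and the scene stay as the last step left them, time stands still between calls to the robot, and variables do not carry over. Pictures are saved under pics/ and viewed, about 8 in all and at most 12, crops included, and the job is handed in when it is done.

Besides the shell and the picture viewer there is one more tool, called after "Emit:" in YAML: its name, and indented under it one key for each argument. drive_tool: Moves the arm, as the interface text tells. Its arguments: {"type":"object","properties":{"linear":{"type":"array","items":{"type":"array","items":{"type":"number"}}},"rot":{"type":"array","items":{"type":"array","items":{"type":"number"}}},"hand":{"type":"array","items":{"type":"number"}},"force":{"type":"number"}},"required":["linear","rot","hand"]}

```bash
mkdir -p pics
cat > h.py <<'E'
import numpy as np, cv2
from station import manip, cams, order
from scipy.spatial.transform import Rotation as R
def cam(n):
    m=cams.camera_model(n); f=210/np.tan(np.radians(m['vfov'])/2)
    return m,f,R.from_rotvec(np.ravel(m['rvec'])).as_matrix(),np.ravel(m['tvec'])
def ray(n,px,M=None):
    m,f,Rm,t=M or cam(n); d=np.array([px[0]-m['cx'],px[1]-m['cy']])/f
    if n=='wrist':
        r=np.linalg.norm(d)+1e-12; v=np.array([*(d/r*np.sin(r)),np.cos(r)])
    else: v=np.array([*d,1.])
    return -Rm.T@t, Rm.T@v
def at(n,px,z,M=None):
    o,v=ray(n,px,M); return o+v*(z-o[2])/v[2]
def proj(n,P,M=None):
    m,f,Rm,t=M or cam(n); c=Rm@np.asarray(P)+t
    if n=='wrist':
        r=np.hypot(c[0],c[1]); d=c[:2]/(r+1e-12)*np.arctan2(r,c[2])
    else: d=c[:2]/c[2]
    return d*f+[m['cx'],m['cy']]
def snap(n,fn):
    I=cams.snapshot(n); cv2.imwrite('pics/'+fn,I[...,::-1]); return I
def st():
    s=manip.sense(); T=R.from_quat(s['tool_rot']).as_matrix()
    print('t',round(s['t'],2),'tcp',np.round(s['tcp_pos'],4),'x',np.round(T[:,0],3),'y',np.round(T[:,1],3),'z',np.round(T[:,2],3),'F',np.round(s['force'],1),'gap',round(s['finger_gap'],3)); return s,T
E
cat > a.py <<'E'
from h import *
st(); print(manip.tip_reach)
a=snap('top','top0.png'); 
for l,z in [('jar',0),('cap',.079),('cap_top',.1),('holder',0),('holder_floor',.006),('tray',0),('pipette',0),('beaker',0),('tube_rack',0),('reagent_bottle',0)]:
    for d in cams.spot_point(l,'top')[:4]:
        print(l,round(d['score'],2),np.round(d['at'],1),np.round(at('top',d['at'],z),3))
b=snap('side','side0.png')
cv2.imwrite('pics/both0.png',np.vstack([cv2.resize(np.hstack([a,b]),(800,300))])[...,::-1])
E
python3 a.py
```

```text
t 0.0 tcp [0.1645 0.6024 0.3029] x [-0.965  0.264  0.   ] y [ 0.264  0.965 -0.002] z [-0.001 -0.002 -1.   ] F [ 0.4 -0.8 -0. ] gap 1.003
0.0726
jar 0.83 [155.  219.6] [0.62  0.287 0.   ]
jar 0.72 [128.9 268. ] [0.502 0.345 0.   ]
jar 0.56 [177.3 274.4] [0.486 0.228 0.   ]
jar 0.4 [109.8 193.3] [0.687 0.402 0.   ]
cap 0.98 [174.6 265.4] [0.501 0.22  0.079]
cap_top 0.56 [170.8 266.6] [0.496 0.224 0.1  ]
cap_top 0.24 [169.2 269.2] [0.491 0.227 0.1  ]
holder 0.63 [274.2 232.2] [ 0.588 -0.005  0.   ]
holder_floor 0.66 [274.1 233. ] [ 0.585 -0.005  0.006]
tray 0.88 [366.3 250.9] [ 0.542 -0.229  0.   ]
tray 0.4 [275.5 234.3] [ 0.583 -0.009  0.   ]
pipette 0.84 [432.2 205.3] [ 0.655 -0.396  0.   ]
beaker 0.59 [107.6 195.1] [0.682 0.407 0.   ]
tube_rack 0.94 [314.  155.6] [ 0.783 -0.106  0.   ]
reagent_bottle 0.75 [219.3 156. ] [ 0.782  0.133 -0.   ]
```

View pics/top0.png

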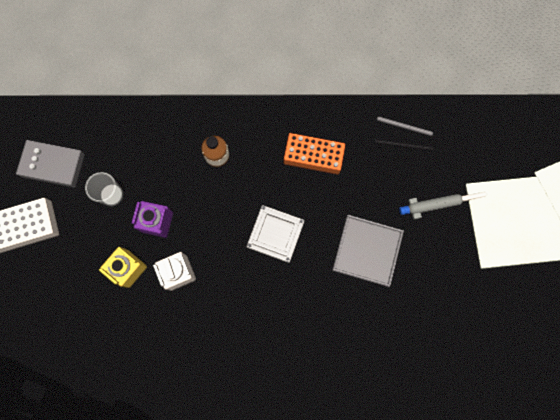

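The top view shows the white jar at (174,271). Its look-alikes are the purple one at (152,218) and the yellow one at (123,267), and a white tube box stands at (25,222). I choose the white one with the round, ribbed cap at (174,271). The holder is at (275,233) and the tray at (368,250).

```bash
cat > b.py <<'E'
import cv2,numpy as np
a=cv2.imread('pics/top0.png')
c=[cv2.resize(a[y:y+70,x:x+70],(390,390),interpolation=cv2.INTER_CUBIC) for x,y in [(138,236),(240,198)]]
cv2.imwrite('pics/crop0.png',np.hstack(c))
E
python3 b.py
```

```text
(no output)
```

View pics/crop0.png

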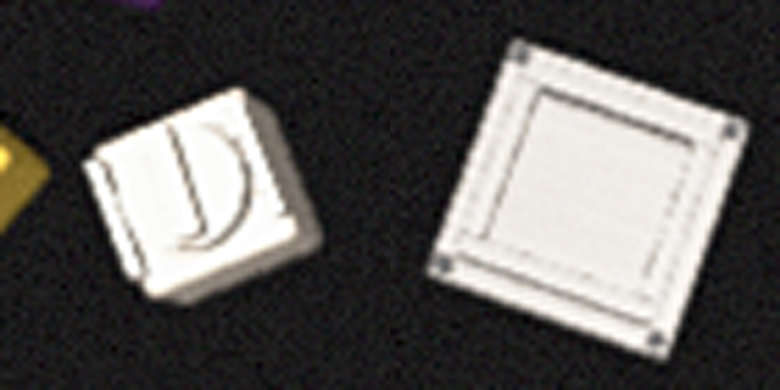

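The crop confirms it: the white jar has a locked ribbed cap and a guard wall at its left, at about 24° yaw. The holder is at about -19°.

Emit:
drive_tool:
  linear:
    - [-32,-21.4,0]
    - [-32,-21.4,0]
    - [-32,-21.4,0]
    - [-32,-21.4,0]
    - [-32,-21.4,0]
    - [-32,-21.4,0]
    - [-32,-21.4,0]
    - [-32,-21.4,0]
    - [-32,-21.4,0]
    - [-32,-21.4,0]
    - [-32,-21.4,0]
    - [-32,-21.4,0]
    - [-32,-21.4,0]
  rot:
    - [0,0,0]
    - [0,0,0]
    - [0,0,0]
    - [0,0,0]
    - [0,0,0]
    - [0,0,0]
    - [0,0,0]
    - [0,0,0]
    - [0,0,0]
    - [0,0,0]
    - [0,0,0]
    - [0,0,0]
    - [0,0,0]
  hand: [85,85,85,85,85,85,85,85,85,85,85,85,85]

```text
t: 1.68
tcp_pos: [0.5036, 0.2179, 0.3046]
tool_rot: [0.125, 0.992, 0.005, 0.002]
force: [0.1, 1.1, -0.4]
finger_gap: 0.998
```

Emit:
drive_tool:
  linear:
    - [0,0,0]
    - [0,0,0]
    - [0,0,0]
    - [0,0,0]
    - [0,0,0]
    - [0,0,0]
    - [0,0,0]
    - [0,0,0]
    - [0,0,0]
    - [0,0,0]
    - [0,0,0]
    - [0,0,0]
    - [0,0,0]
    - [0,0,0]
    - [0,0,0]
    - [0,0,0]
    - [0,0,0]
    - [0,0,0]
    - [0,0,0]
    - [0,0,0]
  rot:
    - [0,0,7.1]
    - [0,0,7.1]
    - [0,0,7.1]
    - [0,0,7.1]
    - [0,0,7.1]
    - [0,0,7.1]
    - [0,0,7.1]
    - [0,0,7.1]
    - [0,0,7.1]
    - [0,0,7.1]
    - [0,0,7.1]
    - [0,0,7.1]
    - [0,0,7.1]
    - [0,0,7.1]
    - [0,0,7.1]
    - [0,0,7.1]
    - [0,0,7.1]
    - [0,0,7.1]
    - [0,0,7.1]
    - [0,0,7.1]
  hand: [85,85,85,85,85,85,85,85,85,85,85,85,85,85,85,85,85,85,85,85]

```text
t: 3.35
tcp_pos: [0.5141, 0.2077, 0.3075]
tool_rot: [0.981, 0.192, 0.01, -0.003]
force: [-0.3, 0.8, 0.4]
finger_gap: 0.994
```

```bash
cat > c.py <<'E'
from h import *
import sys
s,T=st(); print(np.round(s['q'],2))
M=cam('wrist'); a=snap('wrist',sys.argv[1])
for l,z in [('jar',0),('jar_grip',.078),('cap',.079),('cap_top',.1)]:
    for d in cams.spot_point(l,'wrist')[:4]:
        p=at('wrist',d['at'],z,M); print(l,round(d['score'],2),np.round(d['at'],1),np.round(p,4),'tool mm',np.round(1000*T.T@(p-s['tcp_pos']),1))
E
python3 c.py w1.png
```

```text
t 3.35 tcp [0.5141 0.2077 0.3075] x [0.926 0.376 0.02 ] y [ 0.377 -0.926 -0.002] z [ 0.018  0.01  -1.   ] F [-0.3  0.8  0.4] gap 0.994
[0.18 0.42 1.62 0.01 1.08 1.36]
jar 0.89 [167.7 160.9] [0.4966 0.3508 0.    ] tool mm [  31.5 -138.5  308.5]
jar 0.82 [254.8  86.7] [0.615  0.2832 0.    ] tool mm [115.8 -31.3 310. ]
jar 0.73 [256.7 203. ] [0.4883 0.2306 0.    ] tool mm [-21.4 -30.3 307.2]
jar_grip 0.8 [244.8  75. ] [0.6146 0.286  0.078 ] tool mm [118.  -34.2 232. ]
jar_grip 0.74 [143.3 164.9] [0.5009 0.3503 0.078 ] tool mm [  36.9 -136.5  230.6]
cap 0.98 [254.2 216.2] [0.4942 0.2291 0.079 ] tool mm [-14.9 -26.8 228.3]
cap_top 0.94 [250.8 225.4] [0.491  0.2293 0.1   ] tool mm [-17.4 -28.2 207.3]
```

View pics/w1.png

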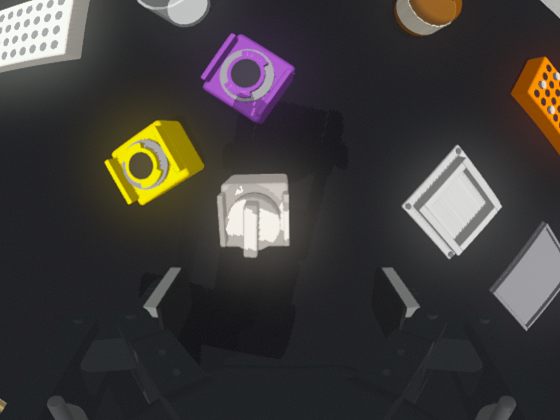

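The wrist view shows the white jar at (254,215) with a bright cap and rib, clearly apart from the yellow one (155,163) and the purple one (248,78). I'll fit pose and yaw by silhouette.

```bash
cat > fit.py <<'E'
from h import *
from scipy.optimize import minimize
def box(x0,x1,y0,y1,z0,z1): return np.array([[x,y,z] for x in(x0,x1) for y in(y0,y1) for z in(z0,z1)])
th=np.linspace(0,2*np.pi,24)
capc=np.array([[.025*np.cos(a),.025*np.sin(a),z] for a in th for z in(.079,.1)])
JAR=[box(-.033,.033,-.033,.033,0,.07),box(-.025,.025,.028,.033,.07,.089),box(-.025,.025,-.033,-.028,.07,.089),capc,box(-.023,.023,-.006,.006,.1,.122)]
HOLD=[box(-.055,.055,-.055,.055,0,.006),box(-.045,.045,-.045,.045,0,.028)]
TRAY=[box(-.07,.07,-.07,.07,0,.014)]
def render(model,p,n,M):
    im=np.zeros((420,560),np.uint8); c,s=np.cos(p[2]),np.sin(p[2])
    for b in model:
        w=b@np.array([[c,s,0],[-s,c,0],[0,0,1]])+[p[0],p[1],0]
        q=np.array([proj(n,x,M) for x in w],np.float32)
        cv2.fillPoly(im,[np.round(cv2.convexHull(q)*16).astype(np.int32)],255,shift=4,lineType=cv2.LINE_AA)
    return im/255.
def fit(model,mask,p0,n,M):
    mk=mask.astype(float); S=np.array([1,1,10.])
    f=lambda v:1-np.minimum(r:=render(model,v*S,n,M),mk).sum()/np.maximum(r,mk).sum()
    x0=np.array(p0)/S
    r=minimize(f,x0,method='Nelder-Mead',options=dict(initial_simplex=[x0,*(x0+np.eye(3)*.008)],maxfev=120,xatol=1e-4,fatol=1e-5))
    return r.x*S,1-r.fun
E
cat > d.py <<'E'
from fit import *
M=cam('wrist'); s,T=st(); I=snap('wrist','w1b.png')
def best(l,pt,n):
    for d in cams.regions_of(l,n):
        if d['pixels'][max(0,pt[1]-15):pt[1]+15,pt[0]-15:pt[0]+15].mean()>.4: return d['pixels']
m=best('jar',(254,212),'wrist'); c=best('cap',(254,220),'wrist'); print(m is None,c is None)
mk=(m if m is not None else 0)|c if c is not None else m
p,i=fit(JAR,mk,(.49,.2295,.4),'wrist',M); print('jar',p,np.degrees(p[2]),i)
h=best('holder',(452,202),'wrist')
if h is not None: p,i=fit(HOLD,h,(.586,-.005,-.33),'wrist',M); print('hold',p,np.degrees(p[2]),i)
cams.snapshot('top'); M=cam('top')
h=best('holder',(275,233),'top')
if h is not None: p,i=fit(HOLD,h,(.586,-.005,-.33),'top',M); print('hold',p,np.degrees(p[2]),i)
h=best('tray',(367,250),'top')
if h is not None: p,i=fit(TRAY,h,(.542,-.229,-.2),'top',M); print('tray',p,np.degrees(p[2]),i)
print('tilt fix rot (tool) deg', np.degrees(np.cross([0,0,1],T.T@[0,0,-1])), 'yaw',np.degrees(np.arctan2(T[1,0],T[0,0])))
E
python3 d.py
```

```text
t 3.6 tcp [0.514  0.2077 0.3074] x [0.923 0.385 0.02 ] y [ 0.385 -0.923 -0.002] z [ 0.018  0.009 -1.   ] F [ 0.1  0.4 -0.2] gap 0.993
True False
jar [0.48858247 0.22931001 0.45877405] 26.28581688775126 0.4895272576450156
hold [ 0.58635482 -0.00574528 -0.35913157] -20.5767229944814 0.9628961018791738
hold [ 0.58719272 -0.00889393 -0.34493421] -19.763274603499468 0.916211045792193
tray [ 0.5426306  -0.23209456 -0.27265914] -15.62221801294244 0.9521159523827676
tilt fix rot (tool) deg [-0.11329282 -1.14123998  0.        ] yaw 22.619595873267116
```

```bash
cat > e.py <<'E'
from fit import *
M=cam('wrist'); s,T=st(); I=snap('wrist','w1c.png')
g=(I.min(2)>75).astype(np.uint8); n,L,S,C=cv2.connectedComponentsWithStats(g)
k=L[215,254]; mk=cv2.morphologyEx((L==k).astype(np.uint8),cv2.MORPH_CLOSE,np.ones((9,9))); print(S[k])
p,i=fit(JAR,mk,(.49,.2295,.4),'wrist',M); print('jar',p,np.degrees(p[2]),i)
d=np.array([p[0],p[1],.078])-s['tcp_pos']; print('tool mm',1000*T.T@d)
E
python3 e.py
```

```text
t 3.95 tcp [0.514  0.2076 0.3074] x [0.924 0.383 0.02 ] y [ 0.383 -0.924 -0.002] z [ 0.018  0.009 -1.   ] F [ 0.1 -0.2 -0.3] gap 0.997
[ 216  173   74   85 5310]
jar [0.49247047 0.22854606 0.41072919] 23.533049311390794 0.9658042088780552
tool mm [-16.44776009 -27.0960389  229.126271  ]
```

Emit:
drive_tool:
  linear:
    - [0,0,0]
    - [-6.3,-14.2,0]
    - [-6.3,-14.2,0]
    - [0,0,0]
    - [0,0,25]
    - [0,0,25]
    - [0,0,0]
  rot:
    - [0,-1.1,-1]
    - [0,0,0]
    - [0,0,0]
    - [0,0,0]
    - [0,0,0]
    - [0,0,0]
    - [0,0,0]
  hand: [85,85,85,85,85,85,85]

```text
t: 4.58
tcp_pos: [0.4883, 0.2327, 0.2583]
tool_rot: [0.978, 0.206, 0.002, -0.001]
force: [-0.7, -0.8, 0.2]
finger_gap: 0.994
```

```bash
cat > e2.py <<'E'
from fit import *
M=cam('wrist'); s,T=st(); I=snap('wrist','w2.png')
u=np.round(proj('wrist',[.4915,.229,.1],M)).astype(int); print(u)
g=(I.min(2)>75).astype(np.uint8); n,L,S,C=cv2.connectedComponentsWithStats(g)
k=L[u[1],u[0]]; mk=cv2.morphologyEx((L==k).astype(np.uint8),cv2.MORPH_CLOSE,np.ones((9,9))); print(S[k])
p,i=fit(JAR,mk,(.4915,.229,.41),'wrist',M); print('jar',p,np.degrees(p[2]),i)
d=np.array([p[0],p[1],.078])-s['tcp_pos']; print('tool mm',1000*T.T@d,'yaw',np.degrees(np.arctan2(T[1,0],T[0,0])))
print('tilt fix',np.degrees(np.cross([0,0,1],T.T@[0,0,-1])))
E
python3 e2.py
```

```text
t 4.58 tcp [0.4883 0.2327 0.2583] x [0.915 0.404 0.004] y [ 0.404 -0.915 -0.001] z [ 0.003  0.003 -1.   ] F [-0.7 -0.8  0.2] gap 0.994
[289 222]
[ 246  162   91  102 7666]
jar [0.49199776 0.22875531 0.39426641] 22.589801096902992 0.9603684228560021
tool mm [  1.09727229   5.3583493  180.28465208] yaw 23.826790335270946
tilt fix [-0.06725227 -0.2145369   0.        ]
```

Emit:
drive_tool:
  linear:
    - [1,5,0]
    - [0,0,0]
    - [0,0,25]
    - [0,0,25]
    - [0,0,25]
    - [0,0,25]
    - [0,0,20]
    - [0,0,5]
    - [0,0,0]
  rot:
    - [0,-0.2,0.7]
    - [0,0,0]
    - [0,0,0]
    - [0,0,0]
    - [0,0,0]
    - [0,0,0]
    - [0,0,0]
    - [0,0,0]
    - [0,0,0]
  hand: [85,85,85,85,85,85,85,85,85]

```text
t: 5.38
tcp_pos: [0.5047, 0.2309, 0.1438]
tool_rot: [0.98, 0.199, 0.016, -0.001]
force: [0.5, -0.4, 0.2]
finger_gap: 0.996
```

```bash
cat > f.py <<'E'
from h import *
s,T=st(); print('yaw',np.degrees(np.arctan2(T[1,0],T[0,0])),'q6',s['q'][5],'jar off tool mm',1000*T.T@(np.array([.4918,.2288,.078])-s['tcp_pos']))
E
python3 f.py
```

```text
t 5.38 tcp [0.5047 0.2309 0.1438] x [0.92  0.391 0.031] y [ 0.391 -0.92   0.005] z [ 0.031  0.008 -0.999] F [ 0.5 -0.4  0.2] gap 0.996
yaw 23.010919438392012 q6 1.3957141970665037 jar off tool mm [-14.7676389   -3.40970754  65.3638759 ]
```

Emit:
drive_tool:
  linear:
    - [0,0,0]
    - [-6,-1.5,0]
    - [-6,-1.5,0]
    - [0,0,0]
    - [0,0,0]
  rot:
    - [0.3,-1.8,0]
    - [0,0,0]
    - [0,0,0]
    - [0,0,0]
    - [0,0,0]
  hand: [85,85,85,85,85]

```text
t: 5.8
tcp_pos: [0.4945, 0.2292, 0.1498]
tool_rot: [0.98, 0.199, 0.005, -0.0]
force: [0.5, -0.6, 1.1]
finger_gap: 0.995
```

```bash
python3 f.py
```

```text
t 5.8 tcp [0.4945 0.2292 0.1498] x [0.921 0.39  0.01 ] y [ 0.39  -0.921  0.001] z [ 0.01   0.003 -1.   ] F [ 0.5 -0.6  1.1] gap 0.995
yaw 22.971593962673516 q6 1.3981039455217181 jar off tool mm [-3.36242952 -0.76582048 71.78268963]
```

Emit:
drive_tool:
  linear:
    - [-2.5,-0.7,4]
    - [0,0,4]
    - [-0.5,0,4]
    - [-0.5,0,4]
    - [0,0,2.5]
    - [0,0,0]
  rot:
    - [0.1,-0.6,0]
    - [0,0,0]
    - [0,0,0]
    - [0,-0.1,0]
    - [0,0,0]
    - [0,0,0]
  hand: [85,85,85,85,85,85]

```text
t: 6.3
tcp_pos: [0.4908, 0.2286, 0.131]
tool_rot: [0.98, 0.199, -0.0, -0.0]
force: [0.1, -0.1, 0.3]
finger_gap: 0.997
```

```bash
python3 f.py
```

```text
t 6.3 tcp [0.4908 0.2286 0.131 ] x [ 0.921  0.391 -0.   ] y [ 0.391 -0.921 -0.   ] z [-0. -0. -1.] F [ 0.1 -0.1  0.3] gap 0.997
yaw 22.990301577914938 q6 1.39894565324425 jar off tool mm [ 1.01625293  0.25541429 53.03617623]
```

Emit:
drive_tool:
  linear:
    - [0,0,0]
    - [0,0,0]
    - [0,0,0]
    - [0,0,0]
    - [0,0,0]
    - [0,0,0]
    - [0,0,-3]
    - [0,0,-6]
    - [0,0,-6]
    - [0,0,0]
  rot:
    - [0,0,0]
    - [0,0,0]
    - [0,0,0]
    - [0,0,0]
    - [0,0,0]
    - [0,0,0]
    - [0,0,0]
    - [0,0,0]
    - [0,0,0]
    - [0,0,0]
  hand: [50,50,50,50,50,50,50,50,50,50]
  force: 60

```text
t: 7.13
tcp_pos: [0.4893, 0.228, 0.145]
tool_rot: [0.98, 0.199, -0.003, 0.0]
force: [1.4, 1.0, -4.2]
finger_gap: 0.759
```

```bash
python3 f.py
```

```text
t 7.13 tcp [0.4893 0.228  0.145 ] x [ 0.92   0.391 -0.006] y [ 0.391 -0.92  -0.001] z [-0.006 -0.002 -1.   ] F [ 1.4  1.  -4.2] gap 0.759
yaw 23.004602583754178 q6 1.3988372820083295 jar off tool mm [ 3.04548087  0.30004649 67.02620028]
```

Emit:
drive_tool:
  linear:
    - [0,0,-15]
    - [0,0,-15]
    - [0,0,-15]
    - [0,0,-12]
    - [0,0,0]
    - [0,20,0]
    - [0,20,0]
    - [0,20,0]
    - [0,20,0]
    - [0,20,0]
    - [0,20,0]
    - [0,20,0]
    - [0,20,0]
    - [0,20,0]
    - [0,20,0]
    - [0,20,0]
    - [0,20,0]
    - [0,10,0]
    - [0,0,0]
    - [0,0,0]
  rot:
    - [0,0,0]
    - [0,0,0]
    - [0,0,0]
    - [0,0,0]
    - [0,0,0]
    - [0,0,0]
    - [0,0,0]
    - [0,0,0]
    - [0,0,0]
    - [0,0,0]
    - [0,0,0]
    - [0,0,0]
    - [0,0,0]
    - [0,0,0]
    - [0,0,0]
    - [0,0,0]
    - [0,0,0]
    - [0,0,0]
    - [0,0,0]
    - [0,0,0]
  hand: [50,50,50,50,50,50,50,50,50,50,50,50,50,50,50,50,50,50,50,50]

```text
t: 8.8
tcp_pos: [0.583, -0.0114, 0.192]
tool_rot: [0.98, 0.2, -0.012, -0.002]
force: [0.3, -0.4, -5.2]
finger_gap: 0.759
```

Emit:
drive_tool:
  linear:
    - [0,0,0]
    - [0,0,0]
    - [0,0,0]
    - [0,0,0]
    - [0,0,0]
    - [0,0,0]
    - [0,0,0]
    - [0,0,0]
    - [0,0,0]
    - [0,0,0]
  rot:
    - [0,0,5.5]
    - [0,0,5.5]
    - [0,0,5.5]
    - [0,0,5.5]
    - [0,0,5.5]
    - [0,0,5.5]
    - [0,0,5.5]
    - [0,0,4]
    - [0,0,0]
    - [0,0,0]
  hand: [50,50,50,50,50,50,50,50,50,50]

```text
t: 9.63
tcp_pos: [0.573, 0.0031, 0.1885]
tool_rot: [0.983, -0.18, -0.022, -0.0]
force: [0.2, -0.0, -5.3]
finger_gap: 0.757
```

```bash
cat > g.py <<'E'
from fit import *
import sys
s,T=st(); print('yaw',np.degrees(np.arctan2(T[1,0],T[0,0])),'q6',s['q'][5])
print('tilt fix',np.degrees(np.cross([0,0,1],T.T@[0,0,-1])))
M=cam('wrist'); I=snap('wrist',sys.argv[1])
for d in cams.spot_point('holder','wrist')[:2]: print(d['score'],d['at'],at('wrist',d['at'],0,M))
for d in cams.spot_point('jar','wrist')[:2]: print('jar',d['score'],d['at'],at('wrist',d['at'],0.07,M))
H=np.array([.5868,-.0075,.0]); print('to holder tool mm',1000*T.T@(H-s['tcp_pos']))
E
python3 g.py w3.png
```

```text
t 9.63 tcp [0.573  0.0031 0.1885] x [ 0.934 -0.355 -0.042] y [-0.355 -0.935  0.008] z [-0.042  0.008 -0.999] F [ 0.2 -0.  -5.3] gap 0.757
yaw -20.81099478636411 q6 1.7446850728880534
tilt fix [ 0.44306799  2.4245077  -0.        ]
0.76 [284.6, 183.4] [ 0.58636568 -0.00516036  0.        ]
jar 0.89 [282.9, 233.9] [0.57264907 0.00237956 0.07      ]
jar 0.85 [31.2, 258.6] [0.62148813 0.19834433 0.07      ]
to holder tool mm [ 24.65577237   3.55224353 187.61493709]
```

View pics/w3.png

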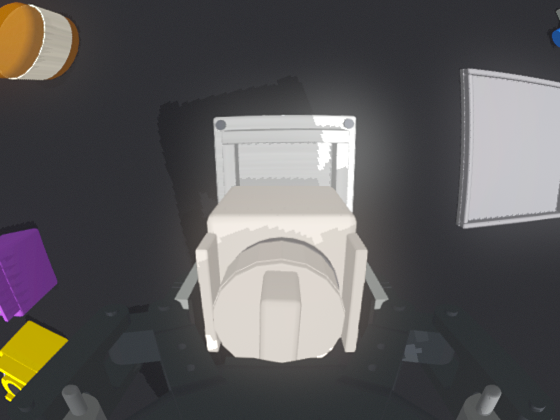

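The wrist view shows the jar in hand at centre (283,300) with its cap locked, and the holder behind it with its front screws at (221,125) and (348,124). They are parallel and nearly aligned.

Emit:
drive_tool:
  linear:
    - [0,0,0]
    - [5,1.3,0]
    - [5,1.3,0]
    - [5,1.3,0]
    - [0,0,0]
    - [0,0,0]
  rot:
    - [0.4,2.4,-0.3]
    - [0,0,0]
    - [0,0,0]
    - [0,0,0]
    - [0,0,0]
    - [0,0,0]
  hand: [50,50,50,50,50,50]

```text
t: 10.28
tcp_pos: [0.5883, -0.0075, 0.1887]
tool_rot: [0.984, -0.177, 0.0, 0.0]
force: [-1.3, 0.2, -4.6]
finger_gap: 0.764
```

```bash
cat > g2.py <<'E'
from fit import *
s,T=st(); print('yaw',np.degrees(np.arctan2(T[1,0],T[0,0])),'q6',s['q'][5])
print('tilt fix',np.degrees(np.cross([0,0,1],T.T@[0,0,-1])))
M=cam('wrist'); I=snap('wrist','w4.png')
r=np.array([np.cos(-.355),np.sin(-.355)])
cv2.imwrite('pics/w4c.png',cv2.resize(I[80:380,160:410],None,fx=2,fy=2)[...,::-1])
for d in cams.spot_point('holder_floor','wrist')[:1]+cams.spot_point('holder','wrist')[:1]: print(d['score'],d['at'],at('wrist',d['at'],0.003,M))
for z,c in((.006,.055),(.028,.045)):
  for sx,sy in((1,1),(1,-1)):
    v=np.array([.5865,-.0062])+sx*c*r+sy*c*np.array([-r[1],r[0]]); print(z,'corner px',proj('wrist',[*v,z],M))
H=np.array([.5865,-.0062,.006]); print('to holder tool mm',1000*T.T@(H-s['tcp_pos']))
E
python3 g2.py
```

```text
t 10.28 tcp [ 0.5883 -0.0075  0.1887] x [ 0.937 -0.348  0.001] y [-0.348 -0.937  0.001] z [ 0.    -0.001 -1.   ] F [-1.3  0.2 -4.6] gap 0.764
yaw -20.38080553662381 q6 1.7250154869246734
tilt fix [ 0.04819831 -0.03701522  0.        ]
0.006 corner px [211.39097938 148.38252146]
0.006 corner px [351.92630309 148.35903937]
0.028 corner px [219.02113739 164.17876607]
0.028 corner px [344.41294446 164.15359329]
to holder tool mm [ -2.28198671  -0.78018627 182.73348499]
```

View pics/w4c.png

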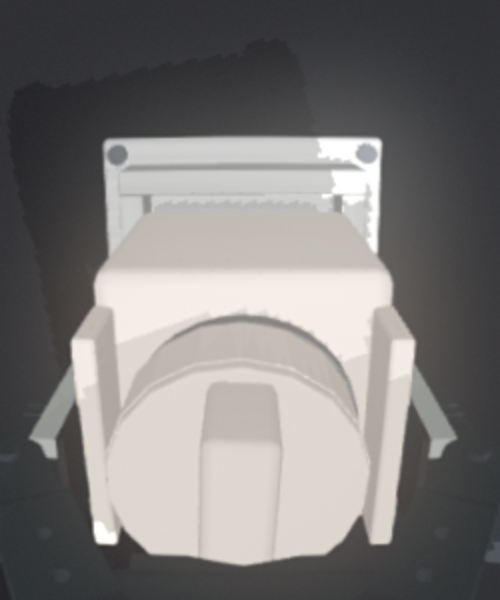

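The holder's front corners, at about (212,149) and (351,149), match the projection of (0.5865, -0.0062) within a pixel.

Emit:
drive_tool:
  linear:
    - [-3.2,-1,0]
    - [0,0,0]
    - [0,0,5]
    - [0,0,5]
    - [0,0,5]
    - [0,0,5]
    - [0,0,0]
  rot:
    - [0,0,0]
    - [0,0,0]
    - [0,0,0]
    - [0,0,0]
    - [0,0,0]
    - [0,0,0]
    - [0,0,0]
  hand: [50,50,50,50,50,50,50]

```text
t: 11.02
tcp_pos: [0.5839, -0.0044, 0.1665]
tool_rot: [0.984, -0.177, -0.001, 0.0]
force: [0.6, -0.3, -4.5]
finger_gap: 0.759
```

```bash
cat > k.py <<'E'
from fit import *
s,T=st(); print('yaw',np.degrees(np.arctan2(T[1,0],T[0,0])),'q6',s['q'][5])
print('tilt fix',np.degrees(np.cross([0,0,1],T.T@[0,0,-1])))
H=np.array([.5865,-.0062,.006]); print('to holder tool mm',1000*T.T@(H-s['tcp_pos']))
E
python3 k.py
```

```text
t 11.02 tcp [ 0.5839 -0.0044  0.1665] x [ 0.938 -0.347 -0.001] y [-0.347 -0.938  0.001] z [-0.002 -0.    -1.   ] F [ 0.6 -0.3 -4.5] gap 0.759
yaw -20.334046879482003 q6 1.727985898605997
tilt fix [ 0.05976546  0.0807079  -0.        ]
to holder tool mm [  3.29169383   0.63761957 160.47542134]
```

Emit:
drive_tool:
  linear:
    - [2.2,0.5,0]
    - [0,0,0]
    - [0,0,4]
    - [0,0,4]
    - [0,0,4]
    - [0,0,4]
    - [0,0,4]
    - [0,0,3]
    - [0,0,0]
  rot:
    - [0,0,0]
    - [0,0,0]
    - [0,0,0]
    - [0,0,0]
    - [0,0,0]
    - [0,0,0]
    - [0,0,0]
    - [0,0,0]
    - [0,0,0]
  hand: [50,50,50,50,50,50,50,50,50]

```text
t: 11.77
tcp_pos: [0.5863, -0.0059, 0.1404]
tool_rot: [0.984, -0.177, -0.001, 0.0]
force: [0.6, -0.2, -4.6]
finger_gap: 0.759
```

```bash
python3 k.py
```

```text
t 11.77 tcp [ 0.5863 -0.0059  0.1404] x [ 0.938 -0.348 -0.002] y [-0.348 -0.938  0.001] z [-0.002 -0.    -1.   ] F [ 0.6 -0.2 -4.6] gap 0.759
yaw -20.341738269931504 q6 1.7264219662632807
tilt fix [ 0.06328201  0.09302161 -0.        ]
to holder tool mm [5.50709402e-01 2.93767133e-02 1.34432794e+02]
```

Emit:
drive_tool:
  linear:
    - [0,0,1.5]
    - [0,0,1.2]
    - [0,0,1]
    - [0,0,0]
  rot:
    - [0,0,0]
    - [0,0,0]
    - [0,0,0]
    - [0,0,0]
  hand: [50,50,50,50]

```text
t: 12.1
tcp_pos: [0.5865, -0.006, 0.137]
tool_rot: [0.984, -0.177, -0.001, 0.0]
force: [0.1, -0.3, -5.2]
finger_gap: 0.758
```

Emit:
drive_tool:
  linear:
    - [0,0,0.7]
    - [0,0,0.7]
    - [0,0,0.5]
  rot:
    - [0,0,0]
    - [0,0,0]
    - [0,0,0]
  hand: [50,50,50]

```text
t: 12.35
tcp_pos: [0.5867, -0.006, 0.1368]
tool_rot: [0.984, -0.176, -0.0, 0.0]
force: [-0.7, -0.4, 0.4]
finger_gap: 0.762
```

Emit:
drive_tool:
  linear:
    - [0,0,0]
    - [0,0,0]
    - [0,0,0]
    - [0,0,0]
    - [0,0,0]
    - [0,0,-5]
    - [0,0,-15]
    - [0,0,-15]
    - [0,0,-15]
    - [0,0,-15]
    - [0,0,-10]
    - [0,0,0]
    - [0,0,0]
  rot:
    - [0,0,0]
    - [0,0,0]
    - [0,0,0]
    - [0,0,0]
    - [0,0,0]
    - [0,0,0]
    - [0,0,0]
    - [0,0,0]
    - [0,0,0]
    - [0,0,0]
    - [0,0,0]
    - [0,0,0]
    - [0,0,0]
  hand: [85,85,85,85,85,85,85,85,85,85,85,85,85]

```text
t: 13.43
tcp_pos: [0.5888, -0.0064, 0.2176]
tool_rot: [0.984, -0.177, 0.004, 0.001]
force: [-0.8, -0.7, 0.1]
finger_gap: 0.993
```

```bash
cat > v.py <<'E'
from fit import *
s,T=st(); print('yaw',np.degrees(np.arctan2(T[1,0],T[0,0])),'q6',s['q'][5])
print('tilt fix',np.degrees(np.cross([0,0,1],T.T@[0,0,-1])))
M=cam('wrist'); I=snap('wrist','w5.png')
for l,z in [('cap',.085),('cap_top',.106),('jar_grip',.084)]:
    for d in cams.spot_point(l,'wrist')[:2]:
        p=at('wrist',d['at'],z,M); print(l,round(d['score'],2),np.round(d['at'],1),np.round(p,4),'tool mm',np.round(1000*T.T@(p-s['tcp_pos']),1))
u=proj('wrist',[.5865,-.0062,.106],M).astype(int);print(u)
y,x=max(0,u[1]-90),u[0]-100
cv2.imwrite('pics/w5c.png',cv2.resize(I[y:y+180,x:x+200],None,fx=3,fy=3)[...,::-1]); print('crop0',x,y)
E
python3 v.py
```

```text
t 13.43 tcp [ 0.5888 -0.0064  0.2176] x [ 0.938 -0.348  0.007] y [-0.348 -0.938 -0.   ] z [ 0.007 -0.002 -1.   ] F [-0.8 -0.7  0.1] gap 0.993
yaw -20.338891265689735 q6 1.7262818361578538
tilt fix [-0.01420584 -0.42124465  0.        ]
cap 0.8 [285. 237.] [ 0.5872 -0.0072  0.085 ] tool mm [ -2.2   1.3 132.6]
cap_top 0.77 [280.9 248.6] [ 0.5882 -0.0047  0.106 ] tool mm [ -2.   -1.3 111.6]
jar_grip 0.75 [ 36.  385.5] [0.5076 0.331  0.084 ] tool mm [-194.5 -288.1  132.3]
jar_grip 0.61 [  4.5 299.4] [0.6161 0.2803 0.084 ] tool mm [ -75.1 -278.2  133.1]
[284 250]
crop0 184 160
```

View pics/w5c.png

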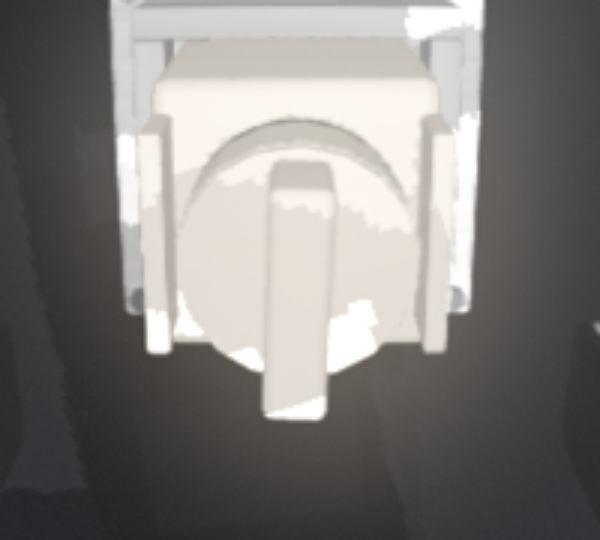

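```bash
python3 -c "
from h import *
s,T=st();M=cam('wrist')
a=at('wrist',(284.3,224.3),.128,M);b=at('wrist',(282.3,297.3),.128,M);print(a,b,a-b,(a+b)/2,np.degrees(np.arctan2(*(a-b)[[1,0]])))
print(1000*T.T@((a+b)/2-s['tcp_pos']))
w=[at('wrist',(184+x/3,160+y/3),.095,M) for x,y in((143,125),(455,125),(145,352),(446,352))]
print(w,np.mean(w,0))
"
```

```text
t 13.63 tcp [ 0.5883 -0.0063  0.2163] x [ 0.938 -0.348  0.005] y [-0.348 -0.938  0.   ] z [ 0.004 -0.002 -1.   ] F [-0.2 -0.  -0. ] gap 0.996
[ 0.607843   -0.01404994  0.128     ] [0.56824101 0.00164179 0.128     ] [ 0.03960199 -0.01569173  0.        ] [ 0.588042   -0.00620407  0.128     ] -21.61525373272172
[-6.58691049e-01 -2.46771913e-02  8.82594608e+01]
[array([0.6225943 , 0.01425601, 0.095     ]), array([ 0.60066638, -0.04501842,  0.095     ]), array([0.57546187, 0.03392802, 0.095     ]), array([ 0.55250311, -0.02800746,  0.095     ])] [ 0.58780642 -0.00621046  0.095     ]
```

Emit:
drive_tool:
  linear:
    - [-0.5,0,0]
    - [0,0,0]
    - [0,0,6]
    - [0,0,6]
    - [0,0,6]
    - [0,0,6]
    - [0,0,5]
    - [0,0,3]
    - [0,0,0]
    - [0,0,0]
  rot:
    - [0,-0.3,1.3]
    - [0,0,0]
    - [0,0,0]
    - [0,0,0]
    - [0,0,0]
    - [0,0,0]
    - [0,0,0]
    - [0,0,0]
    - [0,0,0]
    - [0,0,0]
  hand: [40,40,40,40,40,40,40,40,40,40]
  force: 60

```text
t: 14.47
tcp_pos: [0.5862, -0.0059, 0.1772]
tool_rot: [0.982, -0.189, -0.004, -0.0]
force: [-1.4, -0.5, 4.3]
finger_gap: 0.465
```

```bash
python3 k.py
```

```text
t 14.47 tcp [ 0.5862 -0.0059  0.1772] x [ 0.928 -0.371 -0.008] y [-0.371 -0.928  0.001] z [-0.008  0.002 -1.   ] F [-1.4 -0.5  4.3] gap 0.465
yaw -21.805081046751557 q6 1.7505962526187733
tilt fix [ 0.07532323  0.47184808 -0.        ]
to holder tool mm [ 1.79490445e+00 -4.61704410e-02  1.71176973e+02]
```

Emit:
drive_tool:
  linear:
    - [0,0,-2]
    - [1,0,-1.5]
    - [0,0,0]
    - [0,0,0]
    - [0,0,0]
    - [0,0,0]
    - [0,0,0]
    - [0,0,0]
    - [0,0,0]
  rot:
    - [0,0.4,0]
    - [0,0,0]
    - [0,0,0]
    - [0,0,0]
    - [0,0,0]
    - [0,0,0]
    - [0,0,0]
    - [0,0,0]
    - [0,0,0]
  hand: [40,40,40,3,3,3,3,3,3]
  force: 60

```text
t: 15.22
tcp_pos: [0.5875, -0.0063, 0.1818]
tool_rot: [0.982, -0.189, 0.0, 0.001]
force: [-0.4, -0.5, 0.5]
finger_gap: 0.12
```

```bash
python3 k.py
```

```text
t 15.22 tcp [ 0.5875 -0.0063  0.1818] x [ 0.929 -0.371  0.001] y [-0.371 -0.929  0.001] z [ 0.001 -0.001 -1.   ] F [-0.4 -0.5  0.5] gap 0.12
yaw -21.7949691101266 q6 1.7519158967793382
tilt fix [ 0.06267866 -0.06522715  0.        ]
to holder tool mm [-1.17770564e+00  5.06376105e-02  1.75813120e+02]
```

Emit:
drive_tool:
  linear:
    - [0,0,2]
    - [0,0,2]
    - [0,0,2]
    - [0,0,2]
    - [0,0,2]
    - [0,0,2]
  rot:
    - [0,0,0]
    - [0,0,0]
    - [0,0,0]
    - [0,0,0]
    - [0,0,0]
    - [0,0,0]
  hand: [3,3,3,3,3,3]

```text
t: 15.72
tcp_pos: [0.5875, -0.0063, 0.1762]
tool_rot: [0.982, -0.189, 0.001, 0.001]
force: [-2.5, -0.1, 10.4]
finger_gap: 0.123
```

Emit:
drive_tool:
  linear:
    - [0,0,3]
    - [0,0,3]
  rot:
    - [0,0,0]
    - [0,0,0]
  hand: [3,3]

```text
t: 15.88
tcp_pos: [0.5875, -0.0062, 0.1737]
tool_rot: [0.982, -0.189, 0.002, 0.001]
force: [-4.8, 0.1, 26.2]
finger_gap: 0.124
```

Emit:
drive_tool:
  linear:
    - [0,0,2.5]
    - [0,0,2.5]
    - [0,0,2.5]
    - [0,0,2.5]
  rot:
    - [0,0,-5]
    - [0,0,-5]
    - [0,0,-5]
    - [0,0,-5]
  hand: [3,3,3,3]

```text
t: 16.22
tcp_pos: [0.5881, -0.0061, 0.1737]
tool_rot: [1.0, -0.01, 0.004, 0.001]
force: [-4.4, 1.2, 16.6]
finger_gap: 0.127
```

```bash
python3 k.py
```

```text
t 16.22 tcp [ 0.5881 -0.0061  0.1737] x [ 1.    -0.02   0.007] y [-0.02  -1.     0.002] z [ 0.007 -0.002 -1.   ] F [-4.4  1.2 16.6] gap 0.127
yaw -1.1646172273140691 q6 1.3920617081921327
tilt fix [ 0.12704795 -0.42431094  0.        ]
to holder tool mm [ -2.87324766  -0.19879306 167.69009925]
```

Emit:
drive_tool:
  linear:
    - [-0.3,0,3]
    - [-0.3,0,3]
    - [-0.2,0,3]
    - [0,0,3]
    - [0,0,3]
    - [0,0,3]
  rot:
    - [0,-0.2,-5]
    - [0,-0.2,-5]
    - [0,0,-5]
    - [0,0,-5]
    - [0,0,-5]
    - [0,0,-5]
  hand: [3,3,3,3,3,3]

```text
t: 16.72
tcp_pos: [0.588, -0.0056, 0.1737]
tool_rot: [0.966, 0.258, 0.003, 0.002]
force: [-4.8, 0.4, 19.6]
finger_gap: 0.126
```

```bash
python3 k.py
```

```text
t 16.72 tcp [ 0.588  -0.0056  0.1737] x [0.867 0.499 0.006] y [ 0.499 -0.867  0.005] z [ 0.007 -0.002 -1.   ] F [-4.8  0.4 19.6] gap 0.126
yaw 29.91220327415425 q6 0.8498462400001784
tilt fix [ 0.30667444 -0.31626593  0.        ]
to holder tool mm [ -2.5264213   -1.08510536 167.67161726]
```

Emit:
drive_tool:
  linear:
    - [-0.2,0,3]
    - [-0.2,0,3]
    - [0,0,3]
    - [0,0,3]
    - [0,0,3]
    - [0,0,2.5]
  rot:
    - [0.1,-0.1,-5]
    - [0,-0.1,-5]
    - [0,0,-5]
    - [0,0,-5]
    - [0,0,-5]
    - [0,0,0]
  hand: [3,3,3,3,3,3]

```text
t: 17.22
tcp_pos: [0.5877, -0.0057, 0.1738]
tool_rot: [0.883, 0.469, 0.004, 0.003]
force: [-3.3, -0.2, 12.2]
finger_gap: 0.123
```

```bash
python3 k.py
```

```text
t 17.22 tcp [ 0.5877 -0.0057  0.1738] x [0.559 0.829 0.003] y [ 0.829 -0.559  0.009] z [ 0.009 -0.002 -1.   ] F [-3.3 -0.2 12.2] gap 0.123
yaw 55.988657700973285 q6 0.39468928193701863
tilt fix [ 0.52835705 -0.18567273  0.        ]
to holder tool mm [ -1.66231367  -2.24546102 167.73268997]
```

Emit:
drive_tool:
  linear:
    - [0,0,0]
    - [0,0,-2]
    - [0,0,-2]
    - [0,0,-2]
    - [0,0,-2]
    - [0,0,-2]
    - [0,0,-2]
    - [0,0,-2]
    - [0,0,0]
  rot:
    - [0.5,-0.2,0]
    - [0,0,0]
    - [0,0,0]
    - [0,0,0]
    - [0,0,0]
    - [0,0,0]
    - [0,0,0]
    - [0,0,0]
    - [0,0,0]
  hand: [3,3,3,3,3,3,3,3,3]

```text
t: 17.97
tcp_pos: [0.5878, -0.0057, 0.1911]
tool_rot: [0.883, 0.469, 0.001, 0.001]
force: [-1.0, 0.5, -0.5]
finger_gap: 0.124
```

```bash
python3 k.py
```

```text
t 17.97 tcp [ 0.5878 -0.0057  0.1911] x [0.56  0.829 0.001] y [ 0.829 -0.56   0.002] z [ 0.002 -0.001 -1.   ] F [-1.   0.5 -0.5] gap 0.124
yaw 55.96256889594975 q6 0.39462719011000275
tilt fix [ 0.115991   -0.03216767  0.        ]
to holder tool mm [ -1.1888869   -1.15895272 185.14190637]
```

Emit:
drive_tool:
  linear:
    - [0,0,-4]
    - [0,0,-6]
    - [0,0,-8]
    - [0,0,-10]
    - [0,0,-10]
    - [0,0,-10]
    - [0,0,-10]
    - [0,0,0]
    - [0,0,0]
  rot:
    - [0,0,0]
    - [0,0,0]
    - [0,0,0]
    - [0,0,0]
    - [0,0,0]
    - [0,0,0]
    - [0,0,0]
    - [0,0,0]
    - [0,0,0]
  hand: [3,3,3,3,3,3,3,3,3]

```text
t: 18.72
tcp_pos: [0.5882, -0.0057, 0.2569]
tool_rot: [0.883, 0.469, 0.002, 0.002]
force: [-0.0, -0.0, -1.3]
finger_gap: 0.122
```

```bash
python3 k.py; python3 -c "
from h import *
I=snap('side','s1.png')"
```

```text
t 18.72 tcp [ 0.5882 -0.0057  0.2569] x [0.56  0.829 0.002] y [ 0.829 -0.56   0.005] z [ 0.005 -0.001 -1.   ] F [-0.  -0.  -1.3] gap 0.122
yaw 55.96837468089649 q6 0.3946022421379838
tilt fix [ 0.26099911 -0.0942844   0.        ]
to holder tool mm [ -1.73038283  -2.25222168 250.84925226]
```

View pics/s1.png

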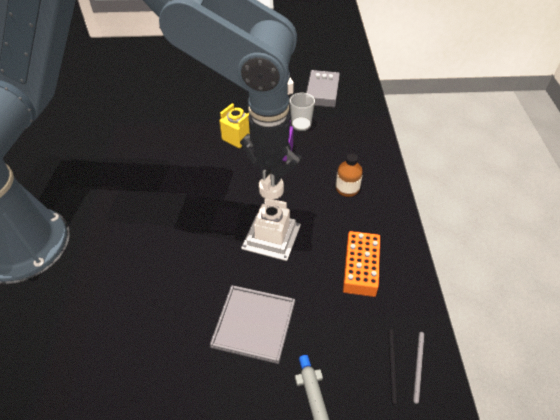

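The side view shows the cap in the gripper at (271,187), the open jar upright in the holder at (272,225), and the tray at (253,323).

Emit:
drive_tool:
  linear:
    - [-19.3,8,0]
    - [-19.3,8,0]
    - [-19.3,8,0]
    - [-19.3,8,0]
    - [-19.3,8,0]
    - [-19.3,8,0]
    - [-19.3,8,0]
    - [-19.3,8,0]
    - [-19.3,8,0]
    - [-19.3,8,0]
    - [-15,6,0]
    - [0,0,0]
    - [0,0,0]
  rot:
    - [0.2,-0.1,0]
    - [0,0,0]
    - [0,0,0]
    - [0,0,0]
    - [0,0,0]
    - [0,0,0]
    - [0,0,0]
    - [0,0,0]
    - [0,0,0]
    - [0,0,0]
    - [0,0,0]
    - [0,0,0]
    - [0,0,0]
  hand: [3,3,3,3,3,3,3,3,3,3,3,3,3]

```text
t: 19.85
tcp_pos: [0.5386, -0.2337, 0.2498]
tool_rot: [0.882, 0.47, -0.003, -0.005]
force: [-0.0, 0.8, -0.6]
finger_gap: 0.126
```

```bash
sed -i "s/H=.*/H=np.array([.5426,-.232,.1018]); print('to tray tool mm',1000*T.T@(H-s['tcp_pos']))/" k.py; python3 k.py
```

```text
t 19.85 tcp [ 0.5386 -0.2337  0.2498] x [ 0.557  0.83  -0.001] y [ 0.83  -0.557 -0.012] z [-0.01   0.006 -1.   ] F [-0.   0.8 -0.6] gap 0.126
yaw 56.13187029511035 q6 -0.007879640467805654
tilt fix [-0.65915259  0.03032494  0.        ]
to tray tool mm [  3.73265567   4.01076691 147.95948801]
```

Descending to about 20 mm above the tray floor, in small rows so the tool doesn't tilt.

Emit:
drive_tool:
  linear:
    - [3,3,0]
    - [0,0,8]
    - [0,0,8]
    - [0,0,8]
    - [0,0,8]
    - [0,0,8]
    - [0,0,8]
    - [0,0,8]
    - [0,0,8]
    - [0,0,8]
    - [0,0,8]
    - [0,0,8]
    - [0,0,8]
    - [0,0,8]
    - [0,0,0]
    - [0,0,0]
  rot:
    - [-0.6,0,0]
    - [0,0,0]
    - [0,0,0]
    - [0,0,0]
    - [0,0,0]
    - [0,0,0]
    - [0,0,0]
    - [0,0,0]
    - [0,0,0]
    - [0,0,0]
    - [0,0,0]
    - [0,0,0]
    - [0,0,0]
    - [0,0,0]
    - [0,0,0]
    - [0,0,0]
  hand: [3,3,3,3,3,3,3,3,3,3,3,3,3,3,3,3]

```text
t: 21.18
tcp_pos: [0.5428, -0.2265, 0.1315]
tool_rot: [0.881, 0.473, -0.001, -0.003]
force: [1.3, 0.8, -0.8]
finger_gap: 0.122
```

```bash
python3 k.py
```

```text
t 21.18 tcp [ 0.5428 -0.2265  0.1315] x [0.553 0.833 0.001] y [ 0.833 -0.553 -0.007] z [-0.005  0.005 -1.   ] F [ 1.3  0.8 -0.8] gap 0.122
yaw 56.42912296394165 q6 -0.0005834472446063464
tilt fix [-0.39936895 -0.05391196  0.        ]
to tray tool mm [-4.72178694  3.11813787 29.69873771]
```

Emit:
drive_tool:
  linear:
    - [-4,2.5,0]
    - [0,0,4]
    - [0,0,4]
    - [0,0,4]
    - [0,0,4]
    - [0,0,4]
    - [0,0,3]
    - [0,0,0]
    - [0,0,0]
  rot:
    - [-0.4,0,0]
    - [0,0,0]
    - [0,0,0]
    - [0,0,0]
    - [0,0,0]
    - [0,0,0]
    - [0,0,0]
    - [0,0,0]
    - [0,0,0]
  hand: [3,3,3,3,3,3,3,3,3]

```text
t: 21.93
tcp_pos: [0.5436, -0.2325, 0.1075]
tool_rot: [0.881, 0.473, 0.001, 0.002]
force: [-0.3, 0.4, -1.1]
finger_gap: 0.124
```

```bash
python3 k.py
```

```text
t 21.93 tcp [ 0.5436 -0.2325  0.1075] x [0.553 0.833 0.001] y [ 0.833 -0.553  0.004] z [ 0.004 -0.002 -1.   ] F [-0.3  0.4 -1.1] gap 0.124
yaw 56.41253332336405 q6 -0.008289991481264164
tilt fix [ 0.24546469 -0.0527203   0.        ]
to tray tool mm [-0.12180157 -1.13618301  5.64996402]
```

Emit:
drive_tool:
  linear:
    - [0,0,1.5]
    - [0,0,1.5]
    - [0,0,1.2]
    - [0,0,0]
  rot:
    - [0.2,0,0]
    - [0,0,0]
    - [0,0,0]
    - [0,0,0]
  hand: [3,3,3,3]

```text
t: 22.27
tcp_pos: [0.5438, -0.2325, 0.1031]
tool_rot: [0.881, 0.473, 0.001, 0.0]
force: [0.2, -0.2, -0.9]
finger_gap: 0.123
```

Emit:
drive_tool:
  linear:
    - [0,0,0.7]
    - [0,0,0.7]
  rot:
    - [0,0,0]
    - [0,0,0]
  hand: [3,3]

```text
t: 22.43
tcp_pos: [0.5439, -0.2325, 0.1018]
tool_rot: [0.881, 0.473, 0.001, 0.0]
force: [-0.7, 0.5, 6.8]
finger_gap: 0.12
```

Emit:
drive_tool:
  linear:
    - [0,0,0]
    - [0,0,0]
    - [0,0,0]
    - [0,0,0]
    - [0,0,0]
    - [0,0,-2]
    - [0,0,-4]
    - [0,0,-8]
    - [0,0,-12]
    - [0,0,-12]
    - [0,0,-12]
    - [0,0,-12]
    - [0,0,-12]
    - [0,0,-12]
    - [0,0,-12]
    - [0,0,-12]
    - [0,0,0]
    - [0,0,0]
  rot:
    - [0,0,0]
    - [0,0,0]
    - [0,0,0]
    - [0,0,0]
    - [0,0,0]
    - [0,0,0]
    - [0,0,0]
    - [0,0,0]
    - [0,0,0]
    - [0,0,0]
    - [0,0,0]
    - [0,0,0]
    - [0,0,0]
    - [0,0,0]
    - [0,0,0]
    - [0,0,0]
    - [0,0,0]
    - [0,0,0]
  hand: [14,20,28,35,40,40,40,40,40,40,40,40,40,40,40,40,40,40]

```text
t: 23.93
tcp_pos: [0.5445, -0.2329, 0.2292]
tool_rot: [0.881, 0.473, 0.003, 0.005]
force: [0.2, 0.1, -0.3]
finger_gap: 0.472
```

```bash
python3 k.py; python3 -c "
from h import *
M=cam('wrist');b=snap('wrist','w6.png');
for l,z in(('cap',.005),('cap_top',.026),('tray',0),('jar',.006)):
  for d in cams.spot_point(l,'wrist')[:2]: print(l,d['score'],d['at'],at('wrist',d['at'],z,M))
a=snap('side','s2.png')
cv2.imwrite('pics/fin.png',cv2.resize(np.hstack([a,b]),(800,300))[...,::-1])"
```

```text
t 23.93 tcp [ 0.5445 -0.2329  0.2292] x [0.553 0.833 0.001] y [ 0.833 -0.553  0.012] z [ 0.01  -0.006 -1.   ] F [ 0.2  0.1 -0.3] gap 0.472
yaw 56.44769980068159 q6 -0.008049798886995273
tilt fix [ 0.68443821 -0.04504753  0.        ]
to tray tool mm [ -0.41111346  -3.57575052 127.3830697 ]
cap 0.57 [278.7, 200.1] [ 0.54584897 -0.23067328  0.005     ]
cap_top 0.76 [278.6, 206.1] [ 0.54549517 -0.23087084  0.026     ]
```

View pics/fin.png

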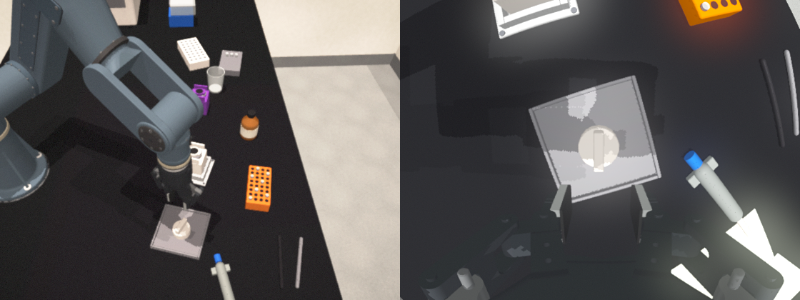

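The cap stands right way up near the middle of the tray (wrist half, about (598,147)). The jar is upright in the holder, the bystanders are where they were, and the gripper is clear, so I'm handing in.

```bash
python3 -c "
from h import *
print(order.sign_off())"
```

```text
the job is handed in; nothing more can be done
None
```

The job is done and handed in at about 24 s of the 64 s allowed. `sign_off` gives no verdict, so these are my own checks.

**What I did:**
- I gripped the white jar over its guard walls and stood it in the holder. The fingers let go completely before I touched the cap.
- I gripped the cap's rib and pressed down about 8 mm; the force readings during the turn were 12–26 N. I turned it about 78° (1.36 rad) anticlockwise and lifted it off with only the cap's own weight showing.
- I lowered the cap onto the tray floor until I felt contact (about 7 N), opened the fingers and backed away.

**Last checks:**
- **Cap:** the wrist picture shows it upright at about (0.546, -0.231), within about 4 mm of my estimate of the tray's centre, (0.543, -0.232).
- **Jar:** it was clearly upright in the holder just after the cap came off. In the final side picture the arm partly hides it, and the detector did not report it, so I did not re-measure its position.
- **Bystanders:** those visible in the final pictures looked undisturbed.
- **Gripper:** the tool force was near zero.

**Disagreements along the way:**
- The top camera put the holder about 3 mm off in y from the wrist camera. I went with the wrist view, and the jar went in without any side force.
- On the way down to the cap, the arm overshot and touched its top lightly with open fingers (about 4 N). I backed off before gripping.

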